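# Clear the paint chest and hold its lid open

### The job

Take the red horse that was left on the lid of the wooden paint chest, keep it upright and set it down gently, standing on its feet on the free half of the dark drying board (the half nearer the robot). Then raise the chest's lid, which has a pull tab at its front edge, and hold it still at about 60 degrees from shut so that the painter can reach the tubs: the lid falls shut if let go, so finish while the fingers are still holding it. Leave the two other horses, the brush jar and the paint tin where they are.

Things in the scene. Friction and masses are not known exactly. Their poses are not given: they have to be found in the camera images.
- horse: red wooden horse standing on the chest's lid at the start: 38 mm wide, 115 long, 105 high, 0.2 kg. Origin midway between its feet, at their underside; it faces its own -x, z up. Its flat-sided body spans heights 42 to 76 mm and x from -42 to 46 mm; neck and head (28 mm wide) rise at x below -20 mm, nose at x = -70. Fingers fit over the back behind the neck, one at each flank, closing along y
- horse_back (a point): point on the top of the horse's back behind the neck, 76 mm above its feet and 6 mm behind its origin; the flanks to grip lie below it, 38 mm apart
- chest: fixed wooden paint chest, 180 mm deep (its x), 240 wide (its y), 100 high, with 10 mm walls, paint tubs inside and the hinged lid on it. Origin under its centre; its front, with the tab, looks to its -x. The closed lid is a 180 x 240 x 12 mm board flush with the sides, its top 112.5 mm above the table
- lid (a joint): opening angle of the chest's lid in rad: 0 shut, grows as the front edge rises, stops at 1.35 (77 degrees); 60 degrees is 1.047. The hinge is free and the lid (about 0.3 kg) falls shut from any angle
- lid_tab (a point): middle of the pull tab, a wooden tongue in the lid's plane at the middle of its front edge: 30 mm wide (chest's y), 12 thick, sticking out 50. The point moves with the lid: 30 mm in front of its edge, 210 from the hinge line, 106.5 above the table when shut, nothing below. Fingers from above fit at its two sides, closing along the chest's y; it can turn between them as the lid rises
- hinge_line (a point): middle of the lid's hinge axis, at the far (+x) top rim of the chest, 90 mm from the chest's centre, 100.5 mm above the table. The axis runs along the chest's y
- board: fixed dark drying board lying on the table, 280 mm deep (its x), 300 mm wide (its y), 10 mm thick. Origin under its centre; its -x half, towards the robot, is free, the two finished horses stand on its +x half
- board_free (a point): centre of the free half of the board, on its top face, 75 mm to the board's -x from its centre
- done_a: a carved wooden horse, painted red, 38 mm wide over the body, about 115 mm long, 105 mm high, finished, on the far half of the drying board, facing its own -x; origin between its feet. Leave it
- done_b: a carved wooden horse, painted red, 38 mm wide over the body, about 115 mm long, 105 mm high, finished, on the far half of the drying board, facing its own -x; origin between its feet. Leave it
- brush_jar: white jar of brushes, 68 mm across, 95 mm high, brushes up to 200 mm, standing to the robot's right of the work; origin under its centre. Leave it
- paint_tin: closed round tin, 84 mm across, 90 mm high, standing to the robot's left of the work; origin under its centre. Leave it
Not all that is in view belongs to the job. What is meant by the brush_jar is not purple, and is the smaller of those in its own colour.

How it is judged:
On the way:
1. the horse stands on the free half of the drying board, let go, the lid still shut (x of horse in the frame of board between -0.14 and 0 m and y of horse in the frame of board between -0.15 and 0.15 m and z of horse in the frame of board between 0.004 and 0.016 m and angle between horse's own z axis and vertical below 0.12 rad and linear speed of horse below 0.03 m/s and contact force between the fingers and horse below 0.1 N and value of joint lid below 0.1 rad), for 0.3 s.
At the end, for the whole second after the job is handed in: The horse stands upright (within 7 degrees), released and still, on the near half of the board, and the lid is held still by the fingers alone at 60 degrees from shut, within 8 degrees, with nothing propping it (x of horse in the frame of board between -0.14 and 0 m and y of horse in the frame of board between -0.15 and 0.15 m and z of horse in the frame of board between 0.004 and 0.016 m and angle between horse's own z axis and vertical below 0.12 rad and linear speed of horse below 0.03 m/s and contact force between the fingers and horse below 0.1 N and value of joint lid between 0.907 and 1.187 rad and velocity of joint lid between -0.08 and 0.08 rad/s and contact force between the fingers and chest above 0.2 N and contact force between each of horse, done_a, done_b, brush_jar, paint_tin and chest below 0.05 N); the arm keeps its last pose, push and grip.
It fails at once if a finished horse, the brush jar or the tin is shifted by more than 20 mm (distance of any of done_a, done_b, brush_jar, paint_tin from where it was at the start of the episode above 0.02 m).
It fails at once if a finished horse, the brush jar or the tin is tipped (angle between any of done_a, done_b, brush_jar, paint_tin's own z axis and vertical above 0.35 rad).
It fails at once if the horse is tipped by more than 35 degrees (angle between horse's own z axis and vertical above 0.61 rad).
It fails at once if the horse is dropped: it falls free of the fingers at over 0.5 m/s (linear speed of horse above 0.5 m/s and contact force between the fingers and horse below 0.05 N).
It fails at once if the lid is raised while the horse is still on it (value of joint lid above 0.15 rad and contact force between horse and chest above 0.05 N).
It also fails if it takes over 56 s, if anything falls off the work surface, if the arm or the gripper's body presses on something with over 40 N, if the wrist force passes 120 N, or if a joint passes its speed limit or range.

### The arm

A 6-joint arm with a two-finger parallel gripper is mounted at the origin on the work surface. World frame = base frame: x ahead of the robot, y to its left, z up, the work surface at z = 0. Lengths are in m, angles in rad, forces in N, time in s.
With the tool pointing down it reaches from about 0.35 to 0.975 m from the base axis. Payload 7.1 kg.
Tool frame: the origin (TCP) lies on the centre line of the jaws, within the pads' length; the fingertips stand robot.tips_ahead ahead of it and the grasp point (between the pads) lies 11 mm behind it (robot.tips_ahead is the distance from the TCP to the fingertips, in m); z points along the fingers, y is the line along which they close (so a half turn about z gives the same grasp; the last joint's range is limited). The gripper opens to 88 mm and grips with 3 to 60 N. Pads are 20 mm wide; open, the fingers measure 115 mm over their backs; the gripper's body (75 mm by 178 mm) begins 61 mm behind the grasp point.
Start: joints at [-1.189, 0.423, 1.63, -0, 1.089, -0.019], TCP at [0.244, -0.575, 0.231] pointing down, gripper open.
Joint ranges: [-3, 3], [-0.9, 2.11], [0.09, 2.58], [-1.31, 4.45], [0.11, 2.69], [-2.54, 2.54]. Speed limits (rad/s): [2.39, 2.39, 3.01, 3.14, 3.14, 3.14].

### API

Orientations are given as a unit quaternion [w, x, y, z].
In Python, from plant import robot gives the robot as it stands.
- The arm moves only by the tool step_arm, never from a script. Its argument "increments" is a list of rows, each a list of 3 entries, a list of its own where there are three numbers: the opening, from -1 (shut) to 1 (fully open), then the shift along the tool's x, y, z in cm, then the turn about the tool's z in degrees. In form: [[gripper, [dx, dy, dz], yaw], ...]. A call has 1 to 20 rows; each row shifts and turns the commanded pose from where the row before left it, along the tool's axes as they then stand; what a row does not reach is not made up. A row lasts 1/8 s, in which the tool goes at most 62.5 mm and 10.7 degrees, less where a joint would pass 70% of its speed; a pose out of reach is approached as far as the arm can. A call with a gripper value outside its range is refused whole. The fingers move at their own pace and stop on an object; the grip force is fixed at half the most. Time passes only in rows, so rows that do not move let the fingers close. It gives the time, the measured TCP pose, the force, the opening and the grip force at its end, in the units of the state.
- robot.sense(): the state, without advancing time (a new reading comes with each control period).
- robot.snapshot(name): name is "scene" or "side" or "wrist"; returns (picture, depth): 400x640x3 uint8, blue, green, red; 400x640 float32, m along the optical axis (not along the pixel's ray), 0 where there is no reading.
- robot.get_calibration(name): a dict with "fx", "fy", "cx", "cy" (pixels), "k1" (the pictures are not rectified: a ray, as slopes to the right and down, at radius r is drawn at 1 + k1 r^2 times it, then the intrinsics apply), "extrinsics" (4x4, takes a point from world to camera coordinates); the wrist camera has in their place "hand_eye" (4x4, takes a point from camera to tool coordinates, whose origin is the TCP and whose axes are the flange's). Camera axes: x right, y down, z forward; pixel columns grow to the right and rows downward; lengths in m; the calibration is good to about 2 mm. A picture is of the moment at which its call begins: read the wrist's pose just before it. get_calibration takes no time and is no camera call.
- robot.close_job(): hands the job in; it is judged then, once.
Trained networks look in the newest picture that a camera, given by its name, has taken for a name from the list of things; names that differ only in an ending like _2 or _b are one class to them, and where a whole thing is asked for, a point or a joint stands for the part that bears it (a point fixed in the world has none). Each returns a list of dicts, best first, with "score" (0 to 1); they miss things now and then, are a little off and sometimes report something else, mostly with a low value. They report only what shows in the picture. A call takes as long as a camera call. They do not tell look-alikes from the thing itself.
- robot.recognise(camera, label): "pixel" ([column, row] in pixels, amid what is visible of it).
- robot.masks_of(camera, label): "mask" (400x640 bool, what is visible of it) and "pixel" ([column, row] in pixels, amid what is visible of it).
The state is a dict: "time": time; "qpos": joint angles; "joint_velocities": joint speeds; "joint_torque": joint torques, N m; "tool_pos": TCP position; "orientation": TCP orientation; "force": force on the tool from outside, world axes, zero at the start; "torque": the same for the moment, N m; "width": finger opening in m; "grip_force": force on a finger pad.
Only numpy, scipy, OpenCV 4.12 (cv2) and the standard library are available. Lean on these libraries where they do the work, as an engineer would, in place of code of your own. Each camera call takes 0.05 s, during which the arm holds its last target. There are 200 camera calls.

## Working session

There is one attempt and no reset: what is moved stays moved. The work goes in short steps, Python scripts to look and compute and a tool call to move; the robot and the scene stay as the last step left them, time stands still between calls to the robot, and variables do not carry over. Pictures are saved under pics/ and viewed, at most 10 in all, crops included, and the job is handed in when it is done.

Besides the shell and the picture viewer there is one more tool, called after "Request:" as name(argument=value, ...) on one line, values as JSON. step_arm: Moves the arm, as the interface text tells. Its arguments: {"type":"object","properties":{"increments":{"type":"array"}},"required":["increments"]}

```bash
mkdir -p pics; cat > h.py <<'E'
import numpy as np, cv2
from plant import robot
from scipy.spatial.transform import Rotation as R
def tool():
    s=robot.sense(); T=np.eye(4); q=s["orientation"]; T[:3,:3]=R.from_quat([q[1],q[2],q[3],q[0]]).as_matrix(); T[:3,3]=s["tool_pos"]; return T
def c2w(cam):
    c=robot.get_calibration(cam)
    return (tool()@np.array(c["hand_eye"])) if cam=="wrist" else np.linalg.inv(np.array(c["extrinsics"]))
def cloud(cam,depth,T):
    c=robot.get_calibration(cam); K=np.array([[c["fx"],0,c["cx"]],[0,c["fy"],c["cy"]],[0,0,1.]])
    v,u=np.mgrid[:400,:640]; p=np.stack([u,v],-1).reshape(-1,1,2).astype(float)
    n=cv2.undistortPoints(p,K,np.array([c["k1"],0,0,0.])).reshape(400,640,2)
    P=np.concatenate([n,np.ones((400,640,1))],-1)*depth[...,None]
    W=P@T[:3,:3].T+T[:3,3]; W[depth<=0]=np.nan; return W
def shot(cam,name=None):
    T=c2w(cam); img,d=robot.snapshot(cam)
    if name: cv2.imwrite(f"pics/{name}.png",img)
    return img,cloud(cam,d,T)
E
python3 - <<'E'
from h import *
s=robot.sense(); print(s, robot.tips_ahead)
ims=[]
for cam in ["scene","side"]:
    img,W=shot(cam,cam); np.save(cam,W); ims.append(img)
    for l in ["horse","chest","lid_tab","board","brush_jar","paint_tin"]:
        for r in robot.masks_of(cam,l):
            m=r["mask"]; p=np.nanmedian(W[m],0); print(cam,l,round(r["score"],2),np.round(r["pixel"]),m.sum(),np.round(p,3),np.round(np.nanpercentile(W[m],[3,97],axis=0),3).tolist())
cv2.imwrite("pics/both.png",cv2.resize(np.vstack(ims),(480,600)))
E
```

```text
{'time': 0.0, 'qpos': array([-1.18896727e+00,  4.23810041e-01,  1.63067057e+00, -3.69143345e-06,
        1.08859812e+00, -1.89943914e-02]), 'joint_velocities': array([ 0.00117053,  0.00061309, -0.00155332,  0.00041883, -0.00010011,
       -0.00115799]), 'joint_torque': array([-3.89421388e-03, -5.44622219e+01, -2.73666072e+01,  6.41785492e-02,
        2.28552846e-02, -1.33141061e-04]), 'tool_pos': array([ 0.2436879 , -0.57495712,  0.22992855]), 'orientation': array([-7.30550398e-04,  9.79984257e-01,  1.99073614e-01, -1.35669807e-04]), 'force': array([-0.27558731,  0.33907531,  0.70226938]), 'torque': array([-0.04350943,  0.01177452,  0.03463176]), 'grip_force': 0.0, 'width': 0.087867348149375} 0.008
scene chest 0.91 [249. 225.] 4640 [ 0.625 -0.182  0.111] [[0.483, -0.312, 0.009], [0.687, -0.081, 0.115]]
scene lid_tab 0.95 [250. 218.] 3034 [ 0.591 -0.182  0.112] [[0.481, -0.315, 0.108], [0.677, -0.089, 0.115]]
scene board 0.93 [377. 242.] 6220 [0.558 0.218 0.009] [[0.415, 0.076, 0.003], [0.69, 0.365, 0.014]]
scene brush_jar 0.78 [180. 157.] 695 [ 0.385 -0.503  0.093] [[0.34, -0.547, 0.
[... 485 characters left out ...]
[ 0.568 -0.299  0.105] [[0.494, -0.339, 0.007], [0.678, -0.103, 0.115]]
side lid_tab 0.7 [364. 252.] 1350 [ 0.581 -0.272  0.11 ] [[0.498, -0.332, 0.1], [0.678, -0.096, 0.14]]
side board 0.78 [302. 217.] 511 [0.629 0.127 0.007] [[0.463, 0.064, -0.0], [0.694, 0.313, 0.015]]
side brush_jar 0.62 [352. 337.] 669 [ 0.363 -0.54   0.08 ] [[0.336, -0.554, 0.005], [0.398, -0.508, 0.183]]
side brush_jar 0.58 [382. 310.] 912 [ 0.499 -0.505  0.089] [[0.472, -0.528, -0.003], [0.61, -0.371, 0.195]]
side brush_jar 0.46 [316. 319.] 153 [ 0.325 -0.395  0.033] [[0.308, -0.403, 0.006], [0.375, -0.383, 0.08]]
side paint_tin 0.74 [300. 215.] 569 [0.554 0.124 0.007] [[0.265, -0.484, -0.001], [0.696, 0.311, 0.594]]
```

View pics/scene.png

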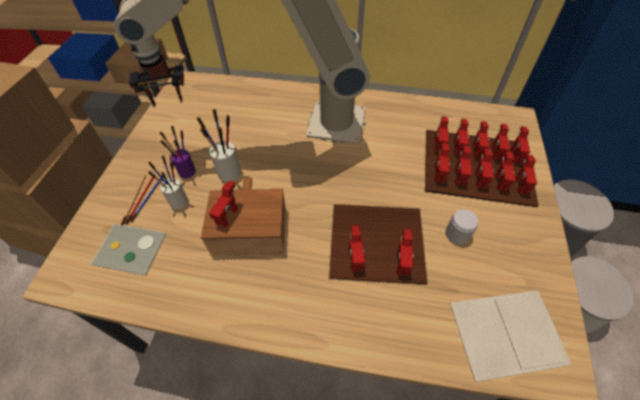

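View pics/side.png

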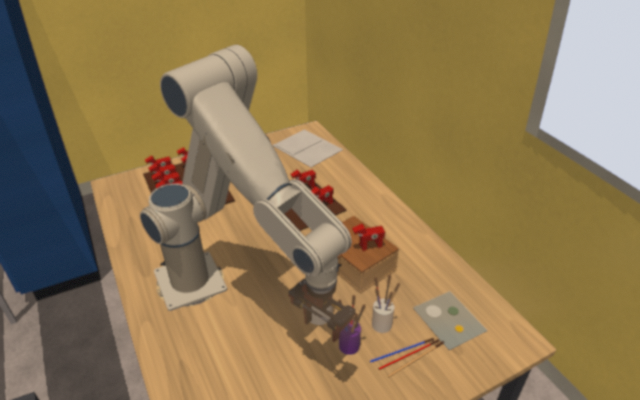

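```bash
cat > m.py <<'E'
from h import *
A=[]
for cam in ["scene","side"]:
    img=cv2.imread(f"pics/{cam}.png"); W=np.load(cam+".npy"); b,g,r=[img[...,i].astype(int) for i in range(3)]
    red=(r>90)&(g<50)&(b<50)
    x,y,z=W[...,0],W[...,1],W[...,2]
    m=red&(x>.45)&(x<.75)&(y>-.36)&(y<-.04)&(z>.115)&(z<.24); H=W[m]; A.append(H)
    print(cam,"horse n",m.sum())
    for lo,hi in [(.115,.15),(.155,.188),(.195,.225)]:
        h=H[(H[:,2]>lo)&(H[:,2]<hi)]
        if len(h)>4:
            (c,s,a)=cv2.minAreaRect(h[:,:2].astype(np.float32)*1000); print(lo,len(h),np.round(c),np.round(s),round(a,1),np.round(h.mean(0),3))
    lid=(abs(z-.1125)<.006)&~red&(x>.38)&(x<.75)&(y>-.38)&(y<-.02)
    lid=cv2.morphologyEx(lid.astype(np.uint8),cv2.MORPH_OPEN,np.ones((3,3)))>0
    L=W[lid]; (c,s,a)=cv2.minAreaRect(L[:,:2].astype(np.float32)*1000); print("lid",len(L),c,s,a,np.median(L[:,2]))
    bd=(z>.004)&(z<.02)&(r<110)&(x>.35)&(x<.75)&(y>.02)&(y<.40)
    bd=cv2.morphologyEx(bd.astype(np.uint8),cv2.MORPH_OPEN,np.ones((3,3)))>0
    L=W[bd]; print("board",len(L),cv2.minAreaRect(L[:,:2].astype(np.float32)*1000),np.median(L[:,2]))
    m=red&(x>.4)&(x<.75)&(y>.05)&(y<.40)&(z>.02); print("done x range",np.nanpercentile(W[m],[1,99],axis=0).round(3))
    cv2.imwrite(f"pics/crop_{cam}.png",cv2.resize(img[130:270,150:300] if cam=="scene" else img[200:360,280:440],None,fx=4,fy=4,interpolation=cv2.INTER_CUBIC))
H=np.vstack(A); print(cv2.minAreaRect(H[:,:2].astype(np.float32)*1000), H[:,2].max())
E
python3 m.py
```

```text
scene horse n 378
0.155 167 [ 613. -247.] [36. 82.] 77.9 [ 0.623 -0.248  0.185]
0.195 108 [ 565. -234.] [24. 45.] 73.8 [ 0.57  -0.236  0.211]
lid 3146 (557.4608154296875, -209.69264221191406) (230.59378051757812, 239.4349365234375) 11.480524063110352 0.11189545556737635
board 5575 ((550.8602294921875, 220.6876678466797), (278.6603698730469, 296.1943664550781), 6.512600421905518) 0.00920200538160465
done x range [[0.557 0.134 0.075]
 [0.676 0.323 0.117]]
side horse n 394
0.115 93 [ 604. -256.] [39. 75.] 74.9 [ 0.599 -0.261  0.133]
0.155 178 [ 603. -255.] [42. 86.] 81.2 [ 0.602 -0.262  0.176]
0.195 82 [ 559. -247.] [40. 30.] 4.2 [ 0.558 -0.248  0.208]
lid 678 (572.9689331054688, -210.75604248046875) (171.49891662597656, 237.49618530273438) 11.265531539916992 0.1102621877202844
board 143 ((564.6300659179688, 178.04141235351562), (211.69944763183594, 248.9219207763672), 12.752766609191895) 0.00842520375471234
done x range [[0.555 0.129 0.023]
 [0.668 0.311 0.116]]
((595.9608154296875, -249.6768341064453), (49.987525939941406, 115.66043090820312), 81.23197937011719) 0.22183273711417406
```

View pics/crop_scene.png

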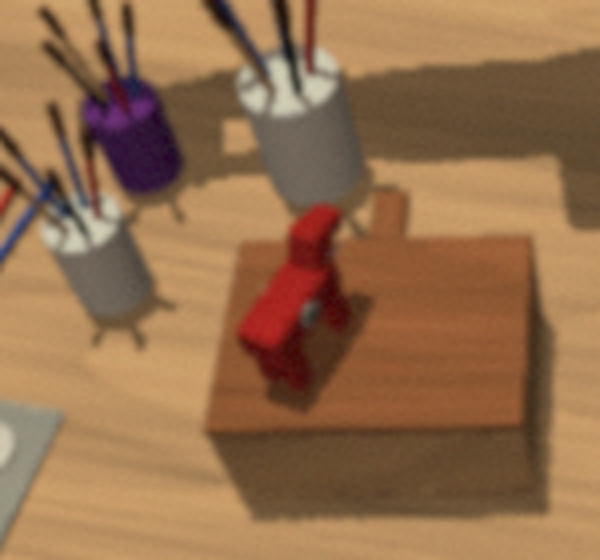

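Jars: purple (180,157), large white (221,153) and small white (173,189). The brush_jar is the small white one. It isn't purple, and it is the smaller of the two white jars; the crop confirms this. The other two are only obstacles. The target horse stands on the lid at (225,205), with its head toward the robot and the tab at (247,183).

Request:
step_arm(increments=[[1, [0, 0, -4], 9], [1, [0, 0, -4], 9], [1, [0, 0, -4], 9], [1, [0, 0, -4], 9], [1, [2.3, -3.3, 0], 0], [1, [2.3, -3.3, 0], 0], [1, [2.3, -3.3, 0], 0], [1, [2.3, -3.3, 0], 0], [1, [2.3, -3.3, 0], 0], [1, [2.3, -3.3, 0], 0], [1, [2.3, -3.3, 0], 0], [1, [2.3, -3.3, 0], 0], [1, [2.3, -3.3, 0], 0], [1, [2.3, -3.3, 0], 0], [1, [2.3, -3.3, 0], 0], [1, [2.3, -3.3, 0], 0], [1, [0, 0, 0], 0], [1, [0, 0, 0], 0]])

```text
time: 2.95
tool_pos: [0.6017, -0.2521, 0.3905]
orientation: [0.0, 0.994, -0.113, -0.0]
force: [-0.6, 0.4, -0.2]
width: 0.0876
grip_force: 0.0
```

```bash
cat > w.py <<'E'
from h import *
import sys
T=tool(); print("tool",T[:3,3].round(4),"yaw",np.degrees(np.arctan2(T[1,0],T[0,0])).round(2),"tilt",T[:3,2].round(3), "q",robot.sense()["qpos"].round(2))
print("cam",c2w("wrist")[:3,3].round(3),c2w("wrist")[:3,2].round(2))
img,W=shot("wrist",sys.argv[1]); np.save("wrist",W)
b,g,r=[img[...,i].astype(int) for i in range(3)]
red=(r>80)&(g<.5*r)&(b<.5*r)&(abs(g-b)<25)&(g<60)
x,y,z=W[...,0],W[...,1],W[...,2]
def rect(n,m):
    L=W[m]
    if len(L)<9: return
    c,s,a=cv2.minAreaRect(L[:,:2].astype(np.float32)*1000); print(n,len(L),np.round(c,1),np.round(s,1),round(a,1),"z",np.median(L[:,2]).round(4), "mean",L.mean(0).round(4))
hh=red&(y<0)&(z>.115)
rect("horse top",hh&(abs(z-.1885)<.006)); rect("head",hh&(z>.2)); rect("all",hh)
lid=((abs(z-.1125)<.008)&~red).astype(np.uint8); lid=cv2.morphologyEx(lid,cv2.MORPH_OPEN,np.ones((5,5)))>0
rect("lid",lid&(y<0)&(x>.38)&(y>-.36))
E
python3 w.py w1; python3 -c "
from h import *;print(robot.sense()['force'],robot.sense()['time'])"
```

```text
tool [ 0.6017 -0.2521  0.3905] yaw -13.02 tilt [-0.001 -0.    -1.   ] q [-0.41  0.34  1.39 -0.    1.42  1.38]
cam [ 0.678 -0.269  0.543] [-0.28  0.06 -0.96]
horse top 1395 [ 527.9 -312.8] [277.4 286.6] 48.2 z 0.1868 mean [ 0.6184 -0.2513  0.1868]
head 425 [ 453.9 -270.5] [274.2  38.4] 16.7 z 0.2116 mean [ 0.5528 -0.2452  0.2113]
all 2143 [ 523. -375.] [348.4 262.2] 23.3 z 0.187 mean [ 0.5917 -0.2667  0.1882]
lid 18699 [ 515.3 -216.3] [310.3 239.9] 11.7 z 0.1113 mean [ 0.5823 -0.2026  0.1113]
[-0.57370383 -0.08585961 -0.45623453] 3.0
```

View pics/w1.png

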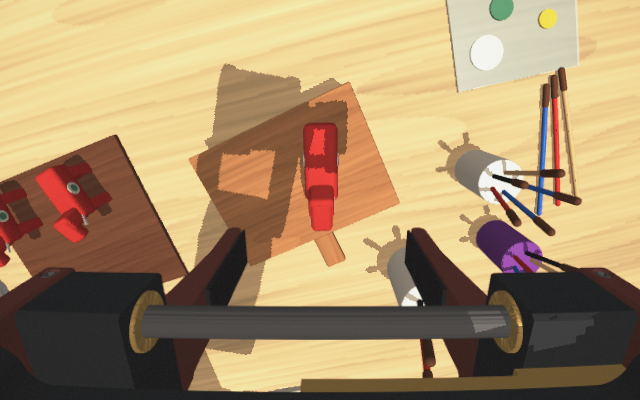

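The wrist view shows the red horse at (320,175), roughly in line with the jaws. The tab is at (330,248), the board at (80,220), the big white jar at (400,280) and the small white jar at (490,175).

```bash
cat > r.py <<'E'
from h import *
img=cv2.imread("pics/w1.png"); W=np.load("wrist.npy")
b,g,r=[img[...,i].astype(int) for i in range(3)]; red=(r>80)&(g<.45*r)&(b<.45*r)
x,y,z=W[...,0],W[...,1],W[...,2]
box=np.zeros((400,640),bool); box[110:240,290:350]=1
def rect(n,m):
    L=W[m]; c,s,a=cv2.minAreaRect(L[:,:2].astype(np.float32)*1000); print(n,len(L),np.round(c,1),np.round(s,1),round(a,1),"z",np.median(L[:,2]).round(4),"mean",L.mean(0).round(4)); return L
L=rect("top",red&box&(abs(z-.187)<.004))
rect("head",red&box&(z>.208)); rect("all",red&box&(z>.15))
lb=np.zeros((400,640),bool); lb[75:275,185:405]=1
lid=((abs(z-.1113)<.006)&lb).astype(np.uint8); k=cv2.morphologyEx(lid,cv2.MORPH_OPEN,np.ones((45,45)))>0
rect("lidmain",k)
t=(lid>0)&lb; t[:232]=0; t[:,:312]=0; t[:,350:]=0; rect("tab",t)
full=k|t|((lid>0)); rect("full",cv2.morphologyEx(full.astype(np.uint8),cv2.MORPH_OPEN,np.ones((5,5)))>0)
j=np.zeros((400,640),bool); j[235:310,370:420]=1
rect("bigjar",j&(z>.02)&(z<.3)); print(W[j&(z>.02)&(z<.3)].max(0),W[j&(z>.02)&(z<.3)].min(0))
E
python3 r.py
```

```text
top 2052 [ 610.6 -247. ] [37.1 83.8] 78.1 z 0.1869 mean [ 0.6173 -0.2485  0.1868]
head 746 [ 561.2 -236.5] [26.3 40.1] 77.3 z 0.214 mean [ 0.565  -0.2375  0.2136]
all 3173 [ 595.4 -243.8] [ 37.3 116. ] 78.1 z 0.1875 mean [ 0.6018 -0.2454  0.194 ]
lidmain 0 [0. 0.] [0. 0.] 0.0 z nan mean [nan nan nan]
tab 712 [ 472.8 -224.4] [61.7 31. ] 12.2 z 0.1111 mean [ 0.4717 -0.225   0.1111]
full 18675 [ 555.  -208.1] [229.2 240. ] 11.7 z 0.1113 mean [ 0.5827 -0.2024  0.1113]
bigjar 995 [ 363.9 -326.4] [22.5 64.4] 54.5 z 0.0899 mean [ 0.3725 -0.3253  0.0851]
[ 0.38929819 -0.3101453   0.13935199] [ 0.3350899  -0.34713751  0.02024122]
  return _methods._mean(a, axis=axis, dtype=dtype,
  ret = ret.dtype.type(ret / rcount)
r.py:7: RuntimeWarning: Mean of empty slice.
  L=W[m]; c,s,a=cv2.minAreaRect(L[:,:2].astype(np.float32)*1000); print(n,len(L),np.round(c,1),np.round(s,1),round(a,1),"z",np.median(L[:,2]).round(4),"mean",L.mean(0).round(4)); return L
  ret = um.true_divide(
```

Request:
step_arm(increments=[[1, [1.4, -0.7, 0], -1], [1, [0, 0, 4], 0], [1, [0, 0, 4], 0], [1, [0, 0, 4], 0], [1, [0, 0, 3], 0], [1, [0, 0, 2.5], 0], [1, [0, 0, 2.5], 0], [1, [0, 0, 1.5], 0], [1, [0, 0, 1.25], 0], [1, [0, 0, 0], 0], [0.2, [0, 0, 0], 0], [-0.2, [0, 0, 0], 0], [-1, [0, 0, 0], 0], [-1, [0, 0, 0], 0], [-1, [0, 0, 0], 0], [-1, [0, 0, 0], 0], [-1, [0, 0, 0], 0]])

```text
time: 5.12
tool_pos: [0.6174, -0.2484, 0.1633]
orientation: [0.0, 0.994, -0.105, 0.0]
force: [-0.0, -0.5, 1.0]
width: 0.0376
grip_force: 30.0
```

Request:
step_arm(increments=[[-1, [0, 0, -0.5], 0], [-1, [0, 0, -1.5], 0], [-1, [0, 0, -2], 0], [-1, [0, 0, -2], -4], [-1, [0, 0, -1.5], -5], [-1, [0, 0, -0.5], -5], [-1, [0, 0, 0], -4.5], [-1, [-0.3, -1.5, 0], 0], [-1, [-0.4, -2.5, 0], 0], [-1, [-0.6, -3.5, 0], 0], [-1, [-0.8, -4.5, 0], 0], [-1, [-0.8, -4.5, 0], 0], [-1, [-0.8, -4.5, 0], 0], [-1, [-0.8, -4.5, 0], 0], [-1, [-0.8, -4.5, 0], 0], [-1, [-0.8, -4.5, 0], 0], [-1, [-0.8, -4.5, 0], 0], [-1, [-0.7, -3.9, 0], 0], [-1, [-0.4, -2.7, 0], 0], [-1, [-0.3, -1.5, 0], 0]])

```text
time: 7.62
tool_pos: [0.4801, 0.2123, 0.2435]
orientation: [-0.0, 0.998, 0.057, -0.0]
force: [-0.2, 0.5, -2.9]
width: 0.0379
grip_force: 30.0
```

```bash
python3 - <<'E'
from h import *
T=tool(); print(T[:3,3].round(4),np.degrees(np.arctan2(T[1,0],T[0,0])).round(2),robot.sense()["width"])
img,W=shot("wrist","w2"); np.save("wrist2",W)
b,g,r=[img[...,i].astype(int) for i in range(3)]; z=W[...,2]
bd=((abs(z-.0092)<.005)&(r<190)&(abs(W[...,0]-.55)<.25)&(abs(W[...,1]-.22)<.25)).astype(np.uint8)
bd=cv2.morphologyEx(bd,cv2.MORPH_OPEN,np.ones((5,5)))>0
L=W[bd];print(len(L),cv2.minAreaRect(L[:,:2].astype(np.float32)*1000),np.median(L[:,2]))
E
```

```text
[0.4801 0.2123 0.2435] 6.55 0.03786074156171131
43643 ((487.52197265625, 277.5907897949219), (335.3492126464844, 423.240478515625), 6.486263751983643) 0.008866992869981938
```

View pics/w2.png

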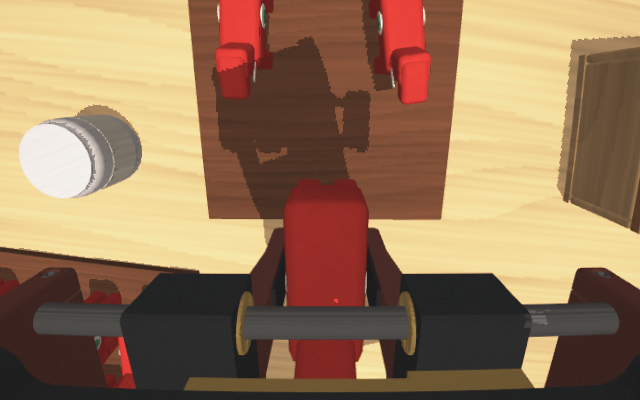

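The held horse is at (326,250), upright between the pads. The board's near edge is at row 218, with the two finished horses beyond it at (240,50) and (405,50). I'll check the near edge quickly in world coordinates.

```bash
python3 - <<'E'
import numpy as np
W=np.load("wrist2.npy")
for p in [(225,216),(275,216),(400,216),(435,216)]: 
    w=W[p[1],p[0]]; d=w[:2]-[.5509,.2207]; print(w.round(3),"board x",(d@[.9936,.113]).round(3),"y",(d@[-.113,.9936]).round(3))
E
```

```text
[0.399 0.334 0.008] board x -0.138 y 0.13
[0.406 0.27  0.008] board x -0.138 y 0.066
[0.425 0.112 0.01 ] board x -0.137 y -0.094
[0.43  0.067 0.008] board x -0.138 y -0.139
```

Request:
step_arm(increments=[[-1, [0, 0, 2], 0], [-1, [0, 0, 3], 0], [-1, [0, 0, 3], 0], [-1, [0, 0, 3], 0], [-1, [0, 0, 2.5], 0], [-1, [0, 0, 2], 0], [-1, [0, 0, 1], 0], [-1, [0, 0, 0.5], 0], [-1, [0, 0, 0.3], 0], [-1, [0, 0, 0.3], 0], [-1, [0, 0, 0], 0]])

```text
time: 9.05
tool_pos: [0.4819, 0.2105, 0.0674]
orientation: [-0.0, 0.998, 0.056, 0.0]
force: [-0.5, 0.1, -1.8]
width: 0.0381
grip_force: 30.0
```

Request:
step_arm(increments=[[-1, [0, 0, 0.2], 0], [-1, [0, 0, 0.15], 0], [-1, [0, 0, 0.1], 0], [-1, [0, 0, 0.1], 0], [-1, [0, 0, 0], 0]])

```text
time: 9.68
tool_pos: [0.4817, 0.2104, 0.0616]
orientation: [0.0, 0.998, 0.056, -0.0]
force: [0.7, -1.0, -2.6]
width: 0.038
grip_force: 30.0
```

Request:
step_arm(increments=[[-1, [0, 0, 0.05], 0], [-1, [0, 0, 0.05], 0], [-1, [0, 0, 0], 0]])

```text
time: 10.05
tool_pos: [0.4819, 0.2105, 0.0608]
orientation: [-0.0, 0.998, 0.056, 0.0]
force: [0.5, -0.5, -0.6]
width: 0.038
grip_force: 30.0
```

Request:
step_arm(increments=[[-1, [0, 0, 0.05], 0], [-1, [0, 0, 0], 0]])

```text
time: 10.3
tool_pos: [0.4819, 0.2104, 0.0607]
orientation: [-0.0, 0.998, 0.056, 0.0]
force: [-1.3, -2.1, 4.6]
width: 0.0378
grip_force: 30.0
```

Contact is light (about 5 N), so I'm releasing the horse and rising.

Request:
step_arm(increments=[[0, [0, 0, 0], 0], [0.5, [0, 0, 0], 0], [1, [0, 0, 0], 0], [1, [0, 0, 0], 0], [1, [0, 0, 0], 0], [1, [0, 0, -0.5], 0], [1, [0, 0, -1.5], 0], [1, [0, 0, -2], 0], [1, [0, 0, -3], 0], [1, [0, 0, -4], 0], [1, [0, 0, -4], 0], [1, [0, 0, -4], 0]])

```text
time: 11.8
tool_pos: [0.4816, 0.2104, 0.2527]
orientation: [-0.0, 0.998, 0.056, 0.001]
force: [0.4, 0.7, -0.5]
width: 0.0877
grip_force: 0.0
```

```bash
python3 - <<'E'
from h import *
img,W=shot("scene","s2")
b,g,r=[img[...,i].astype(int) for i in range(3)]; red=(r>90)&(g<50)&(b<50)
m=red&(W[...,0]<.545)&(W[...,0]>.35)&(W[...,1]>.1)&(W[...,1]<.32)
print(m.sum(),np.nanpercentile(W[m],[2,50,98],axis=0).round(3))
cv2.imwrite("pics/s2c.png",cv2.resize(img[120:300,280:480],None,fx=3,fy=3))
E
```

```text
262 [[0.434 0.143 0.009]
 [0.477 0.208 0.086]
 [0.52  0.225 0.116]]
```

View pics/s2c.png

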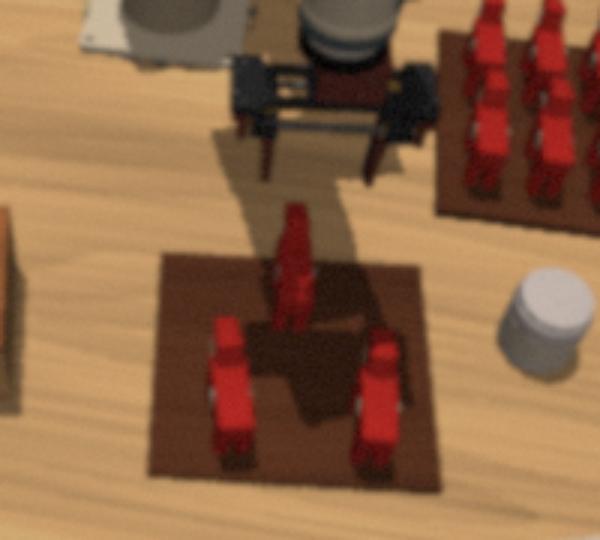

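The horse stands upright on the free half (crop 295,270), released, with the finished horses untouched. Next is the tab.

Request:
step_arm(increments=[[1, [0, 0, -1], -2.6], [1, [0, 0, -1], -2.6], [0.7, [-0.5, 2, 0], 0], [0.4, [-1, 3.5, 0], 0], [0.4, [-1.2, 4.5, 0], 0], [0.4, [-1.2, 4.5, 0], 0], [0.4, [-1.2, 4.5, 0], 0], [0.4, [-1.2, 4.5, 0], 0], [0.4, [-1.2, 4.5, 0], 0], [0.4, [-1.2, 4.5, 0], 0], [0.4, [-1, 4.3, 0], 0], [0.4, [-0.8, 3, 0], 0], [0.4, [-0.5, 1.7, 0], 0], [0.4, [-0.3, 1, 0], 0], [0.4, [0, 0, 0], 0]])

```text
time: 13.72
tool_pos: [0.4568, -0.2287, 0.2701]
orientation: [-0.0, 0.995, 0.101, -0.0]
force: [-0.5, 0.9, -0.3]
width: 0.0614
grip_force: 0.0
```

```bash
python3 - <<'E'
from h import *
T=tool(); print(T[:3,3].round(4),np.degrees(np.arctan2(T[1,0],T[0,0])).round(2),robot.sense()["width"])
img,W=shot("wrist","w3"); x,y,z=W[...,0],W[...,1],W[...,2]
a=np.radians(11.7); ex=np.array([np.cos(a),np.sin(a)]); ey=np.array([-ex[1],ex[0]])
d=W[...,:2]-np.array([.5795,-.203]); u=d@ex; v=d@ey
lid=(abs(z-.1113)<.006)&(abs(v)<.14)&(u<.11)
t=lid&(u<-.094)&(abs(v)<.03); print("tab",t.sum(),np.percentile(u[t],[1,99]).round(4),np.percentile(v[t],[1,99]).round(4))
m=lid&(u>-.095); print("lid",m.sum(),np.percentile(u[m],[.3,99.7]).round(4),np.percentile(v[m],[.3,99.7]).round(4))
L=W[m|t];print(cv2.minAreaRect(L[:,:2].astype(np.float32)*1000)); L=W[t]; print(cv2.minAreaRect(L[:,:2].astype(np.float32)*1000))
E
```

```text
[ 0.4568 -0.2287  0.2701] 11.63 0.06142450320517018
tab 1354 [-0.1395 -0.0945] [-0.0143  0.0152]
lid 37734 [-0.0916  0.0357] [-0.1185  0.1189]
((528.7689819335938, -213.2030029296875), (176.71746826171875, 240.38754272460938), 11.532280921936035)
((464.6560974121094, -226.25096130371094), (45.99654769897461, 29.637378692626953), 12.534729957580566)
```

View pics/w3.png

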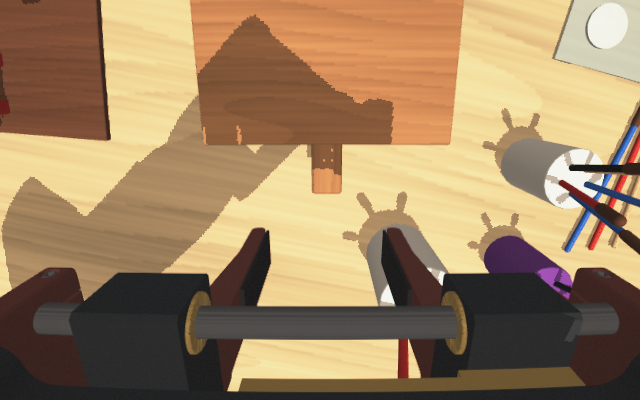

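The tab is at (326,168), centred between the jaws. The big white jar at (410,265) is clear of them. I'm descending and gripping.

Request:
step_arm(increments=[[0.4, [0, 0, 2], 0], [0.4, [0, 0, 3], 0], [0.4, [0, 0, 3], 0], [0.4, [0, 0, 3], 0], [0.4, [0, 0, 3], 0], [0.4, [0, 0, 2], 0], [0.4, [0, 0, 1], 0], [0.4, [0, 0, 0.3], 0], [0.4, [0, 0, 0], 0], [0, [0, 0, 0], 0], [-1, [0, 0, 0], 0], [-1, [0, 0, 0], 0], [-1, [0, 0, 0], 0], [-1, [0, 0, 0], 0]])

```text
time: 15.52
tool_pos: [0.4573, -0.2292, 0.0974]
orientation: [0.0, 0.995, 0.102, 0.0]
force: [-1.4, -4.2, 1.3]
width: 0.0299
grip_force: 30.0
```

```bash
python3 -c "
import numpy as np
a=np.radians(np.arange(0,61,3)); f=215*np.cos(a)-6*np.sin(a); h=215*np.sin(a)+6*np.cos(a)
print(np.c_[-np.diff(f)/10,-np.diff(h)/10].round(2).tolist())"
```

```text
[[0.06, -1.12], [0.12, -1.12], [0.18, -1.11], [0.24, -1.1], [0.29, -1.09], [0.35, -1.07], [0.41, -1.05], [0.46, -1.03], [0.51, -1.0], [0.56, -0.97], [0.61, -0.94], [0.66, -0.91], [0.71, -0.87], [0.75, -0.84], [0.8, -0.79], [0.84, -0.75], [0.88, -0.71], [0.91, -0.66], [0.95, -0.61], [0.98, -0.56]]
```

Request:
step_arm(increments=[[-1, [0.02, -0.5, 0], 0]])

```text
time: 15.65
tool_pos: [0.4574, -0.2287, 0.098]
orientation: [0.005, 0.995, 0.103, 0.001]
force: [-11.7, -46.7, -1.5]
width: 0.0301
grip_force: 30.0
```

I put the lift value in the y slot by mistake, so I'm undoing it right away.

Request:
step_arm(increments=[[-1, [-0.02, 0.5, 0], 0], [-1, [0, 0, 0], 0], [-1, [0, 0, 0], 0]])

```text
time: 16.02
tool_pos: [0.4573, -0.2292, 0.0972]
orientation: [0.001, 0.995, 0.102, 0.0]
force: [-1.4, -7.3, -0.7]
width: 0.0299
grip_force: 30.0
```

Request:
step_arm(increments=[[-1, [0.06, 0, -1.12], 0], [-1, [0.12, 0, -1.12], 0], [-1, [0.18, 0, -1.11], 0], [-1, [0.24, 0, -1.1], 0], [-1, [0.29, 0, -1.09], 0], [-1, [0.35, 0, -1.07], 0], [-1, [0, 0, 0], 0]])

```text
time: 16.9
tool_pos: [0.4703, -0.2265, 0.1639]
orientation: [0.001, 0.995, 0.102, 0.001]
force: [2.9, -5.2, -2.3]
width: 0.0299
grip_force: 30.0
```

Request:
step_arm(increments=[[-1, [0.41, 0, -1.05], 0], [-1, [0.46, 0, -1.03], 0], [-1, [0.51, 0, -1.0], 0], [-1, [0.56, 0, -0.97], 0], [-1, [0.61, 0, -0.94], 0], [-1, [0.66, 0, -0.91], 0], [-1, [0.71, 0, -0.87], 0], [-1, [0, 0, 0], 0]])

```text
time: 17.9
tool_pos: [0.5082, -0.2187, 0.2309]
orientation: [0.001, 0.995, 0.102, 0.0]
force: [2.5, -6.1, -2.7]
width: 0.0297
grip_force: 30.0
```

Request:
step_arm(increments=[[-1, [0.75, 0, -0.84], 0], [-1, [0.8, 0, -0.79], 0], [-1, [0.84, 0, -0.75], 0], [-1, [0.88, 0, -0.71], 0], [-1, [0.91, 0, -0.66], 0], [-1, [0.95, 0, -0.61], 0], [-1, [0.98, 0, -0.56], 0], [-1, [0, 0, 0], 0], [-1, [0, 0, 0], 0], [-1, [0, 0, 0], 0]])

```text
time: 19.15
tool_pos: [0.5673, -0.2065, 0.2792]
orientation: [0.001, 0.995, 0.102, -0.0]
force: [2.3, -7.3, -2.7]
width: 0.0296
grip_force: 30.0
```

```bash
python3 - <<'E'
from h import *
s=robot.sense(); print(s["force"].round(1),s["joint_velocities"].round(4),s["width"])
a=np.radians(11.7); ex=np.array([np.cos(a),np.sin(a)]); ey=np.array([-ex[1],ex[0]])
ims=[]
for cam in ["scene","wrist"]:
    img,W=shot(cam); ims.append(img); d=W[...,:2]-np.array([.6676,-.1847]); u=d@ex; v=d@ey; z=W[...,2]-.1005
    ang=np.degrees(np.arctan2(z,-u)); rr=np.hypot(z,u)
    m=(abs(v)<.12)&(rr>.1)&(rr<.175)&(ang>15)&(ang<85)&((abs(v)>.06) if cam=="scene" else True)
    print(cam,m.sum(),np.percentile(ang[m],[10,50,90]) if m.sum() else "")
    b,g,r=[img[...,i].astype(int) for i in range(3)]; red=(r>90)&(g<50)&(b<50)
    q=red&(W[...,0]<.545)&(W[...,0]>.35)&(W[...,1]>.1)&(W[...,1]<.32); print(q.sum(),np.nanpercentile(W[q],[2,50,98],axis=0).round(3) if q.sum() else "")
cv2.imwrite("pics/fin.png",cv2.resize(ims[0][80:320,100:480],None,fx=2,fy=2))
E
```

```text
[ 2.3 -7.3 -2.7] [-0.0005  0.0003  0.002   0.0004  0.0012 -0.0001] 0.029648936007781224
scene 1032 [62.36708983 63.54692748 65.18446008]
362 [[0.419 0.14  0.007]
 [0.479 0.206 0.085]
 [0.533 0.302 0.116]]
wrist 28069 [62.68985707 63.36054665 64.70353063]
1058 [[0.438 0.186 0.011]
 [0.454 0.193 0.034]
 [0.512 0.22  0.062]]
```

View pics/fin.png

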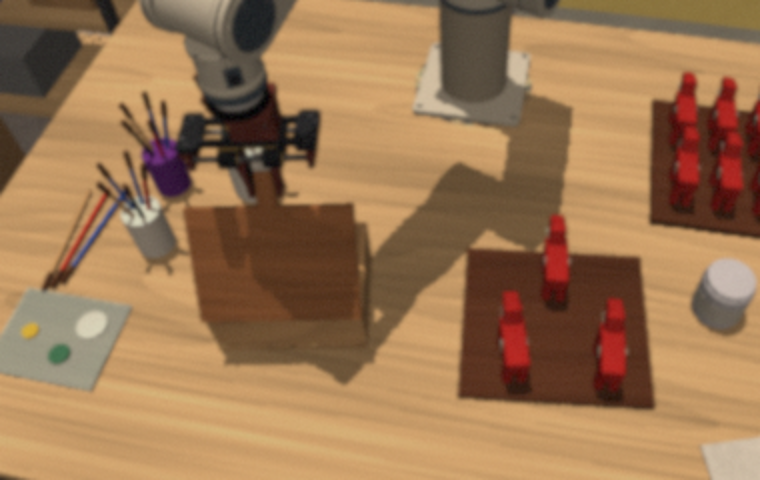

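The lid's top face reads 63.4° about the hinge. That face sits 12 mm above the axis (about 4.8°), so the lid is at about 59°, held and still. The horse stands free on the board and the other things haven't moved. I'm handing in.

```bash
python3 -c "
from plant import robot
print(robot.close_job())"
```

```text
the job is handed in; nothing more can be done
None
```

I handed the job in at about 19 s: the horse stands upright and released on the free half of the board, and the fingers hold the lid still at about 59°; no verdict came back.

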